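# Pop the push-to-open panel and scan the rack inside

## Robot

A 6-joint arm with a two-finger parallel gripper is mounted at the origin on a cart in front of the work surface, level with it; the furniture and walls round the work are solid. World frame = base frame: x ahead of the robot, y to its left, z up, the work surface at z = 0. Lengths are in mm, angles in degrees, forces in N, time in s.
With the tool pointing down it reaches from about 325 to 925 mm from the base axis. Payload 3.1 kg.
Tool frame: the origin (TCP) lies at the very end of the fingers, on their centre line; the grasp point (between the pads) lies grasp_offset behind it (grasp_offset is the distance from the TCP to the grasp point, in mm); z points along the fingers, y is the line along which they close (so a half turn about z gives the same grasp; the last joint's range is limited). The gripper opens to 85 mm and grips with 20 to 120 N. Pads are 22 mm wide; open, the fingers measure 114 mm over their backs; the gripper's body (76 mm by 85 mm) begins 54 mm behind the grasp point. The pads swing forward as they close: fully open they stand 13 mm farther back than shut.
Start: joints at [-82.059, 12.427, 92.441, -0, 75.132, -6.429], TCP at [155.133, -605.453, 231.3] pointing down, gripper open.
Joint ranges: [-157.48, 157.48], [-44.54, 120.13], [17.64, 146.25], [-64.5, 244.5], [7.68, 150.69], [-147.95, 147.95]. Speed limits (degrees/s): [159.86, 159.86, 180, 180, 180, 180].

## Interface

Orientations are given as [roll, pitch, yaw] about the fixed x, y, z axes, in that order (R = Rz(yaw) Ry(pitch) Rx(roll)).
In Python, from station import * gives the robot as it stands. Calls block until the motion is done:
- goto(position, orientation): joint-space move of the TCP to a pose.
- move_l(position, attitude=None, speed=150): straight line of the TCP; attitude=None keeps the orientation; speed is the mean speed in mm/s.
- move_j(angles): joint-space move.
- grip(opening, squeeze=None): finger opening in mm; squeeze is the grip in N (None keeps the last); returns when the fingers have stopped.
- wait(seconds).
- solve_ik(position, orientation): joint angles nearest the present ones, or None.
- get_obs(): the state.
- get_image(name): name is "scene" or "top" or "wrist"; returns the picture (400x640x3 uint8, red, green, blue); there is no depth.
- get_calibration(name): a dict with "fx", "fy", "cx", "cy" (pixels), "R" (3x3) and "t" (3): a world point X has camera coordinates R X + t; the wrist camera has in their place "mount" (4x4, takes a point from camera to tool coordinates, whose origin is the TCP and whose axes are the flange's). Camera axes: x right, y down, z forward; pixel columns grow to the right and rows downward; lengths in mm; the calibration is good to about 2 mm. A picture is of the moment at which its call begins: read the wrist's pose just before it. get_calibration takes no time and is no camera call.
A pose or a line that the arm cannot do raises Unreachable and nothing moves.
- sign_off(): hands the job in; it is judged then, once.
Trained networks look in the newest picture that a camera, given by its name, has taken for a name from the list of things; names that differ only in an ending like _2 or _b are one class to them, and where a whole thing is asked for, a point or a joint stands for the part that bears it (a point fixed in the world has none). Each returns a list of dicts, best first, with "score" (0 to 1); they miss things now and then, are a little off and sometimes report something else, mostly with a low value. They report only what shows in the picture. A call takes as long as a camera call.
- spot_in(name, camera): "extent" ([centre column, centre row, width, height] in pixels, round what is visible of it).
- regions_of(name, camera): "region" (400x640 bool, what is visible of it) and "extent" ([centre column, centre row, width, height] in pixels, round what is visible of it).
The state is a dict: "t": time; "joint_pos": joint angles; "qvel": joint speeds; "effort": joint torques, N m; "tcp_pos": TCP position; "ee_rot": TCP orientation; "wrist_force": force on the tool from outside, world axes, zero at the start; "moment": the same for the moment, N m; "grip_width": finger opening in mm; "grip_force": force on a finger pad.
Only numpy, scipy, OpenCV 4.12 (cv2) and the standard library are available. Lean on these libraries where they do the work, as an engineer would, in place of code of your own. Each camera call takes 0.05 s, during which the arm holds its last target. There are 200 camera calls.

## Task

The blue front panel of the white bench instrument has no handle: push its upper part gently inward until the spring catch lets go, then back away so that it drops open. Then pick up the yellow hand scanner, hold it level and still for about two seconds, square on and about 8 cm away, pointing at the middle of the bar-code label on the rack inside the instrument, and put it back on its white rest, leaving the panel open and the other things alone.

Things in the scene. Friction and masses are not known exactly. Their poses are not given: they have to be found in the camera images.
- instrument: White instrument, 150 deep (x) x 220 wide x 290 high mm, fixed. Origin: centre of its underside; +x points inward. Low in front a blue drop-down panel, its face at x = -80; above it a flat fascia, set back 23 mm from that face, rises to the top, so a hand pointing straight down is in the way: lean it about 35 deg. Chamber 182 wide, floor 30, ceiling 172 above the worktop.
- front_panel (a joint): Angle (rad) of the blue panel (176 wide x 134 high x 12 mm), hinged at its lower edge, 73 mm in front of the instrument's origin and 34 above the worktop: 0 shut, + as the top swings out and down to the robot, about 1.5 fully open, - pressed in. Once released, a spring and its weight open it in about a second; the catch then stays off. Once it has let go, nothing needs to be pulled.
- push_spot (a point): Middle of the white push mark (44 x 16 mm) on the panel's outer face, 115 mm above its hinge; push along the instrument's +x. The catch lets go 3 to 16 mm in (differs each time, not visible), against about 3 to 6 N; some 1 to 2 mm further is a firm stop. So press slowly until the force reaches about 9 N, never over 16 N. Nearer the hinge it takes more force.
- sample_rack: Aluminium rack 50 x 80 x 30 mm with a front plate and two vials, fixed on the chamber floor; origin: centre of its underside; its +x points away from the viewer of the label, into the instrument.
- label (a point): Centre of the white label with black bars (60 wide x 40 high mm) on the rack's front plate, which leans back 11 deg. It is read when its centre is within 12 mm of the beam line, up or down and sideways, 40 to 120 mm ahead of the scanner's window, the scanner's x axis within 0.3 rad of the rack's x axis, held still (under 0.02 m/s, 0.15 rad/s) for 1 s.
- scanner: Yellow stick scanner with a black nose, 130 x 34 x 28 mm (x, y, z), 0.12 kg, loose. Origin at its middle; the beam leaves the red window at x = +65 mm along its +x axis. Grip it across its 34 mm width at the middle, from above.
- scanner_rest: White rest, 112 x 44 mm, fixed; two dark rubber pads 18 mm long at x = -46 and +46 mm, tops 30 mm above the worktop; between them 74 mm is open for the fingers over a base plate 8 mm high. Origin: centre of its underside. The scanner lies along its x axis, its middle 44 mm above the origin.
- brown_bottle: Brown bottle with black cap, 54 x 125 mm, loose bystander; origin: centre of its underside.
- red_cap_vial: White vial with red cap, 32 x 75 mm, loose bystander; origin: centre of its underside.
- tape_roll: Roll of tan tape lying flat, 96 mm across, 25 high, loose bystander; origin: centre of its underside.

How it is judged:
By the outcome, as a careful person would: the job done as asked, in the order asked, and still so for the second after the job is handed in, with the robot touching nothing.
It also fails if it takes over 72 s, if anything falls off the work surface, if the arm or the gripper's body presses on something with over 40 N, if the wrist force passes 120 N, or if a joint passes its speed limit or range.

## Working session

There is one attempt and no reset: what is moved stays moved. The work goes in short steps, each a Python script; the robot and the scene stay as the last script left them, time stands still between calls to the robot, and variables do not carry over. Pictures are saved under pics/ and viewed, at most 11 in all, crops included, and the job is handed in when it is done.

```bash
mkdir -p pics; ls
python3 - <<'E'
from station import *
import cv2, numpy as np
o=get_obs(); print(o)
for c in ("scene","top"):
    im=get_image(c); cv2.imwrite(f"pics/{c}0.png",im[:,:,::-1])
    k=get_calibration(c); print(c,{a:np.round(np.array(b),3).tolist() for a,b in k.items()})
    for n in ("instrument","front_panel","push_spot","scanner","scanner_rest","brown_bottle","red_cap_vial","tape_roll"):
        print(n,[(round(float(d["score"]),2),np.round(d["extent"],1).tolist()) for d in spot_in(n,c)[:2]])
print(get_calibration("wrist"))
try: print(grasp_offset)
except Exception as e: print(e)
E
```

```text
pics
{'t': 0.0, 'joint_pos': array([-8.20594387e+01,  1.24762779e+01,  9.25286357e+01, -2.39358349e-04,
        7.51336408e+01, -6.42946097e+00]), 'qvel': array([ 0.01931851,  0.02960755, -0.00706673,  0.01292706, -0.00441186,
        0.00156089]), 'effort': array([-1.18015396e-03, -3.96847236e+01, -3.03855014e+01, -4.04473840e-04,
        9.71574074e-03,  1.66439577e-05]), 'tcp_pos': array([ 155.01106382, -604.62266635,  229.97205526]), 'ee_rot': array([-1.79862291e+02, -1.52855438e-02,  1.43700656e+01]), 'wrist_force': array([-0.48470067, -0.11938785, -0.12756962]), 'moment': array([0.00769824, 0.04069412, 0.03429152]), 'grip_force': 0.0, 'grip_width': 85.27843029878791}
scene {'fx': 408.785, 'fy': 408.785, 'cx': 318.025, 'cy': 201.052, 'R': [[-0.067, -0.998, 0.022], [-0.436, 0.009, -0.9], [0.898, -0.069, -0.435]], 't': [31.162, 371.838, 761.535]}
instrument [(0.79, [280.3, 187.3, 26.4, 103.5])]
front_panel [(0.88, [283.4, 211.4, 11.3, 42.2])]
push_spot [(0.6, [282.9, 210.3, 10.5, 44.6]), (0.34, [279.9, 187.9, 27.7, 102.1])]
scanner [(0.21, [285.3, 210.9, 9.8, 40.2]), (0.16, [412.3
[... 524 characters left out ...]
207.8, 51.7, 42.1])]
scanner [(0.63, [302.9, 207.2, 50.1, 39.9])]
scanner_rest [(0.39, [358.6, 155.8, 15.9, 31.3])]
brown_bottle [(0.53, [360.0, 156.8, 14.0, 29.3])]
red_cap_vial []
tape_roll [(0.62, [244.0, 295.6, 30.3, 33.1])]
{'fx': 278.8749280954625, 'fy': 278.8749280954625, 'cx': 316.3662966479661, 'cy': 196.86917338003022, 'mount': array([[ 9.24023378e-04, -9.51149273e-01, -3.08729989e-01,
         7.90594124e+01],
       [ 9.99999086e-01,  1.18347123e-03, -6.53112017e-04,
         6.31053805e-01],
       [ 9.86580081e-04, -3.08729104e-01,  9.51149498e-01,
        -1.42333038e+02],
       [ 0.00000000e+00,  0.00000000e+00,  0.00000000e+00,
         1.00000000e+00]])}
18.700000000000003
```

Run:
```python
import cv2, numpy as np
a=cv2.imread("pics/scene0.png");b=cv2.imread("pics/top0.png")
A=cv2.resize(a[100:320,170:490],(800,550),interpolation=3)
B=cv2.resize(b[100:340,200:520],(800,600),interpolation=3)
cv2.imwrite("pics/A.png",A);cv2.imwrite("pics/B.png",B)
```

```text
(no output)
```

View pics/A.png

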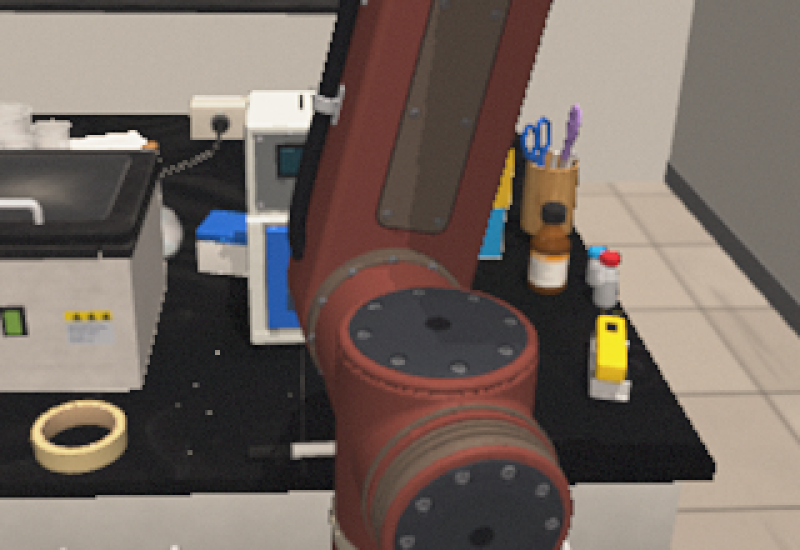

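View pics/B.png

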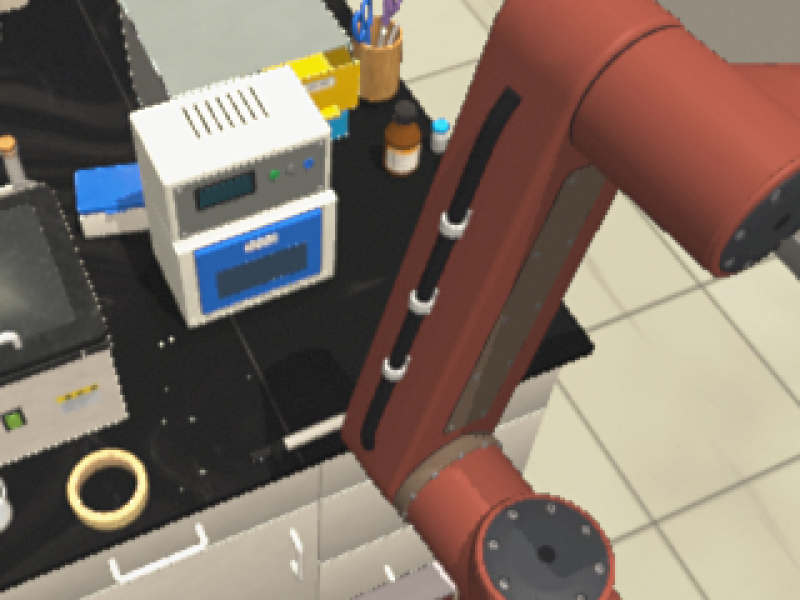

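Scene: scanner on its rest near px (414,240), the vial and bottle just behind it, instrument partly hidden by the arm. Top: instrument with the panel, push mark at about (304,197), base front corners (276,230) and (333,211); the arm hides the scanner.

```bash
cat > h.py <<'E'
from station import *
import cv2, numpy as np
from scipy.spatial.transform import Rotation as Ro
from scipy.optimize import least_squares
def cam(name,obs=None):
    """K params, R, t world->camera"""
    k=get_calibration(name)
    if name!="wrist": return k,np.array(k["R"]),np.array(k["t"])
    o=obs or get_obs(); T=np.eye(4); T[:3,:3]=Ro.from_euler("xyz",o["ee_rot"],degrees=True).as_matrix(); T[:3,3]=o["tcp_pos"]
    M=np.linalg.inv(T@np.array(k["mount"])); return k,M[:3,:3],M[:3,3]
def ray(c,px):
    k,R,t=c; d=R.T@np.array([(px[0]-k["cx"])/k["fx"],(px[1]-k["cy"])/k["fy"],1.]); return -R.T@t,d/np.linalg.norm(d)
def onz(c,px,z):
    p,d=ray(c,px); return p+d*(z-p[2])/d[2]
def proj(c,X):
    k,R,t=c; q=np.atleast_2d(X)@R.T+t; return np.c_[k["fx"]*q[:,0]/q[:,2]+k["cx"],k["fy"]*q[:,1]/q[:,2]+k["cy"]]
def tri(rs):
    A=sum(np.eye(3)-np.outer(d,d) for p,d in rs); b=sum((np.eye(3)-np.outer(d,d))@p for p,d in rs); return np.linalg.solve(A,b)
def shot(fn):
    o=get_obs(); im=get_image("wrist"); cv2.imwrite("pics/"+fn+".png",im[:,:,::-1]); np.save("pics/"+fn+".npy",o,allow_pickle=True); return cam("wrist",o),im
def eul(R): return Ro.from_matrix(R).as_euler("xyz",degrees=True)
E
python3 - <<'E'
from h import *
T=cam("top");S=cam("scene")
f=lambda x,y:(200+.4*x,100+.4*y); g=lambda x,y:(170+.4*x,100+.4*y)
np.set_printoptions(precision=1,suppress=True)
print("front corners",onz(T,f(190,325),0),onz(T,f(333,278),0))
print("mark z149",onz(T,f(261,242),149))
print("scanner near,far",onz(S,g(610,375),58),onz(S,g(610,325),58),"rest",onz(S,g(610,395),8))
print("bottle",onz(T,f(402,165),0),"tape",onz(T,f(108,490),12), "vial", onz(S,g(606,300),0))
print("white thing",onz(T,f(315,432),0))
E
```

```text
front corners [586.2 137.    0. ] [579.4 -78.1   0. ]
mark z149 [570.4  31.7 149. ]
scanner near,far [ 417.7 -261.1   58. ] [ 527.5 -292.2   58. ] rest [ 452.6 -277.3    8. ]
bottle [ 734.7 -268.4    0. ] tape [388.7 315.8  12. ] vial [ 696.1 -341.5    0. ]
white thing [364.3  47.1   0. ]
```

```bash
cat >> h.py <<'E'
def ori(lean,yaw,flip):
    """tool z leans forward along heading yaw; flip=True: camera on the robot's side"""
    L,p=np.radians([lean,yaw]); z=np.array([np.sin(L)*np.cos(p),np.sin(L)*np.sin(p),-np.cos(L)])
    y=np.array([-np.sin(p),np.cos(p),0])*(1 if flip else -1); return eul(np.c_[np.cross(y,z),y,z])
E
python3 - <<'E'
from h import *
np.set_printoptions(precision=1,suppress=True)
for fl in (0,1):
    for nm,P,L,w in [("scanview",(440,-270,260),0,-15),("grasp",(480,-278,30),35,-15),("grasp0",(480,-278,30),0,-15),("push",(570,30,149),35,-2),("push50",(570,30,149),50,-2),("read",(600,30,60),35,-2),("labelview",(450,30,220),35,-2)]:
        print(fl,nm,solve_ik(P,ori(L,w,fl)))
E
```

```text
0 scanview [-39.3  -2.3 105.2  -0.   77.1  65.7]
0 grasp [-47.2   8.5 131.   62.1  20.2   2.1]
0 grasp0 [-37.3  18.9 108.9  -0.   52.2  67.7]
0 push [ -4.9  -6.2 128.3   4.3  23.1  83.6]
0 push50 None
0 read [ -4.6   8.4 126.1   8.1  10.6  80. ]
0 labelview [ -7.1 -34.1 138.9   4.5  40.5  82.3]
1 scanview [ -39.3   -2.3  105.2    0.    77.1 -114.3]
1 grasp None
1 grasp0 [ -37.3   18.9  108.9    0.    52.2 -112.3]
1 push [ -4.9  -6.2 128.3   4.3  23.1 -96.4]
1 push50 None
1 read [  -4.6    8.4  126.1    8.1   10.6 -100. ]
1 labelview [ -7.1 -34.1 138.9   4.5  40.5 -97.7]
```

Run:
```python
from h import *
np.set_printoptions(precision=1,suppress=True)
for i,(P,L) in enumerate([((430,-255,270),0),((400,-290,270),0)]):
    goto(P,ori(L,-15,1)); wait(.3); c,im=shot(f"s{i}")
    for n in ("scanner","scanner_rest"):
        print(n,[(round(float(d["score"]),2),np.array(d["extent"])) for d in spot_in(n,"wrist")[:2]])
    for n in ("scanner","scanner_rest"):
        d=regions_of(n,"wrist")
        if d: m=d[0]["region"]; np.save(f"pics/{n}{i}.npy",m); print(n,cv2.minAreaRect(np.argwhere(m)[:,::-1].astype(np.float32)))
print(get_obs()["t"])
a=cv2.imread("pics/s0.png");b=cv2.imread("pics/s1.png")
cv2.imwrite("pics/s01.png",cv2.resize(np.vstack([a[:,150:550][:300],b[:,150:550][:300]]),(400,600)))
```

```text
scanner [(0.75, array([309.6, 219.8,  28.5,  92.7]))]
scanner_rest [(0.55, array([308.6, 218.4,  30.4,  70.2]))]
scanner ((308.5, 221.0), (88.0, 25.0), 90.0)
scanner_rest ((307.5, 216.5), (71.0, 29.0), 90.0)
scanner [(0.89, array([338.9, 234.2,  30.5,  89.9]))]
scanner_rest [(0.56, array([323.4, 231.1,  10. ,  67.4]))]
scanner ((337.31854248046875, 233.9439697265625), (25.219329833984375, 86.41868591308594), 1.9091525077819824)
scanner_rest ((322.5, 228.5), (71.0, 7.0), 90.0)
3.9417
```

View pics/s0.png

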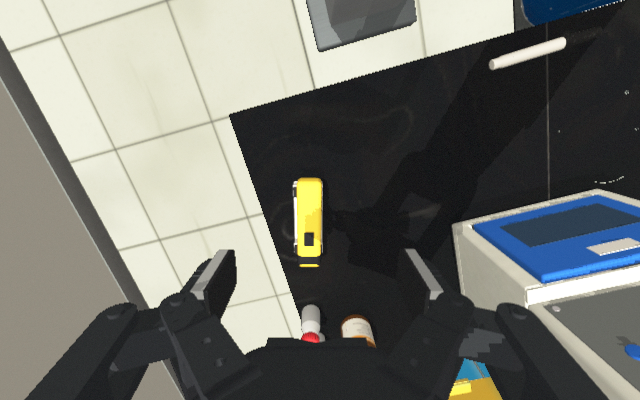

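Scanner at cols 297–323, rows 178–267, nose (dark) towards +x; red-cap vial and bottle beyond it, instrument right with push mark at about (613,246). Zoom in on both views.

Run:
```python
from h import *
a=cv2.imread("pics/s0.png")[165:280,265:355];b=cv2.imread("pics/s1.png")[180:295,295:385]
cv2.imwrite("pics/z.png",cv2.resize(np.hstack([a,b]),None,fx=4.4,fy=5,interpolation=2))
```

```text
(no output)
```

View pics/z.png

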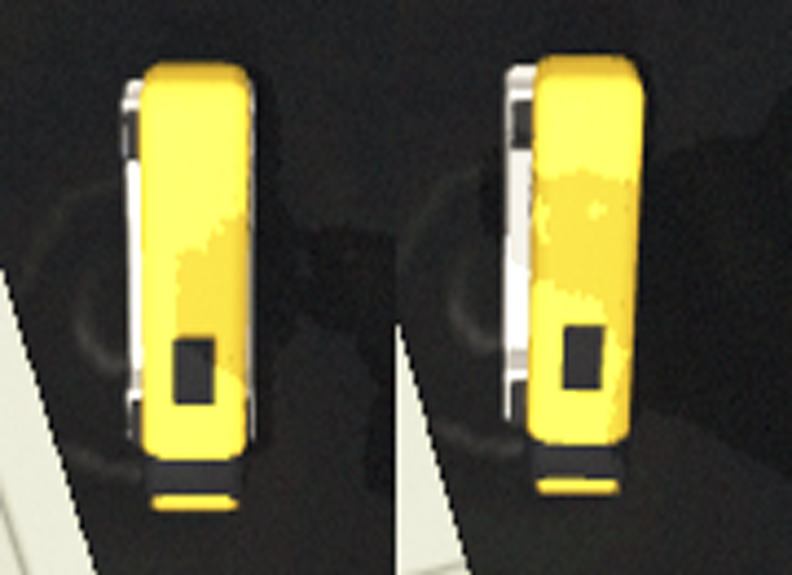

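```bash
cat > fit.py <<'E'
from h import *
np.set_printoptions(precision=1,suppress=True)
C=[cam("wrist",np.load(f"pics/s{i}.npy",allow_pickle=True).item()) for i in (0,1)]
M=[dict(c=[(309.4,185),(309.2,255)],w=24.2,ends=(177.6,267.2)),dict(c=[(338.6,200),(336.8,265)],w=24.8,ends=(191.4,278.8))]
def res(p,zfix=None):
    x,y,z,a=p; z=zfix or z; R=Ro.from_euler("z",a,degrees=True).as_matrix(); r=[]
    for c,m in zip(C,M):
        P=lambda q:proj(c,np.array([x,y,z])+np.atleast_2d(q)@R.T)
        e=P([[-60,0,14],[60,0,14]]); 
        for u,v in m["c"]: r.append(u-np.interp(v,e[:,1],e[:,0]))
        wd=P([[-45,17,14],[-45,-17,14]]); r.append((abs(wd[0,0]-wd[1,0])-m["w"])*.5)
        B=P([[s,0,h] for s in (-65,65) for h in (-12,12)])[:,1]; r+= [(B.min()-m["ends"][0])*.5,(B.max()-m["ends"][1])*.5]
    return np.array(r)
for zf in (None,44):
    s=least_squares(res,[470,-275,44,-15],args=(zf,)); print(zf,s.x,s.fun)
E
python3 fit.py
```

```text
None [ 507.2 -286.8   38.4  -15.3] [ 0.3 -0.1  0.4  0.2 -0.  -0.3  0.1 -0.1 -0.1 -0.2]
44 [ 504.8 -286.3   44.   -15.3] [ 0.5  0.1  0.6 -0.1  0.3 -0.5 -0.1  0.1 -0.3  0.2]
```

Run:
```python
from h import *
np.set_printoptions(precision=1,suppress=True)
for fl in (0,1):
  for L in (20,25,30,35):
    o=ori(L,-15.3,fl); z=Ro.from_euler("xyz",o,degrees=True).as_matrix()[:,2]
    print(fl,L,solve_ik(np.array([505,-286.5,46])+18.7*z,o),solve_ik(np.array([505,-286.5,126])+18.7*z,o))
for i,P in enumerate([(440,60,250),(420,-10,200)]):
    goto(P,ori(20,-2,1)); wait(.3); c,im=shot(f"p{i}")
    for n in ("front_panel","push_spot"):
        for d in regions_of(n,"wrist")[:1]:
            print(n,d["score"],d["extent"])
            m=d["region"]; np.save(f"pics/{n}{i}.npy",m)
            print(cv2.approxPolyDP(cv2.convexHull(np.argwhere(m)[:,::-1].astype(np.int32)),4,True).reshape(-1,2).tolist())
print(get_obs()["t"])
a=cv2.imread("pics/p0.png");b=cv2.imread("pics/p1.png")
cv2.imwrite("pics/p01.png",cv2.resize(np.hstack([a,b]),(800,250),interpolation=3))
v=np.vstack([a[:,110:510],b[:,110:510]]); cv2.imwrite("pics/pv.png",cv2.resize(np.vstack([a,b]),(480,600),interpolation=3))
```

```text
0 20 [-40.7  14.  118.3  16.8  30.6  51.4] [-40.7   5.6 117.   13.2  40.   55.8]
0 25 [-41.9  12.9 121.2  26.   25.5  41.8] [-41.9   3.9 120.1  19.3  34.9  49.5]
0 30 [-43.2  12.2 124.   39.8  21.4  27.5] [-43.2   2.6 123.1  27.7  30.3  41. ]
0 35 [-44.5  12.  126.5  59.2  19.    7.6] [-44.5   1.7 125.9  39.1  26.4  29.3]
1 20 [ -40.7   14.   118.3   16.8   30.6 -128.6] [ -40.7    5.6  117.    13.2   40.  -124.2]
1 25 [ -41.9   12.9  121.2   26.    25.5 -138.2] [ -41.9    3.9  120.1   19.3   34.9 -130.5]
1 30 None [ -43.2    2.6  123.1   27.7   30.3 -139. ]
1 35 None None
front_panel 0.65 [299.9, 240.7, 145.5, 83.6]
[[374, 275], [237, 280], [228, 245], [242, 204], [360, 198]]
push_spot 0.64 [301.0, 236.0, 145.0, 85.3]
[[374, 275], [238, 279], [228, 244], [242, 203], [359, 197]]
front_panel 0.73 [349.1, 280.0, 149.2, 102.4]
[[414, 231], [422, 254], [408, 327], [277, 327], [288, 233]]
push_spot 0.91 [349.8, 279.1, 145.7, 100.9]
[[414, 229], [424, 256], [408, 327], [277, 329], [289, 232]]
6.6083
```

View pics/pv.png

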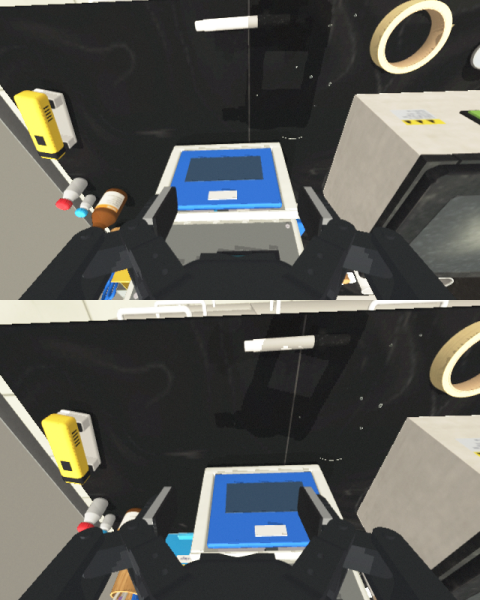

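```bash
cat > pan.py <<'E'
from h import *
np.set_printoptions(precision=1,suppress=True)
rays=[];blue=[]
for i,(u,v) in enumerate([(296,260),(360,308)]):
    im=cv2.imread(f"pics/p{i}.png"); c=cam("wrist",np.load(f"pics/p{i}.npy",allow_pickle=True).item())
    hsv=cv2.cvtColor(im,cv2.COLOR_BGR2HSV); w=((hsv[...,1]<90)&(hsv[...,2]>140)).astype(np.uint8)
    n,l,st,ce=cv2.connectedComponentsWithStats(w); k=l[v-4:v+5,u-8:u+9]; k=np.bincount(k[k>0]).argmax()
    b=cv2.minAreaRect(np.argwhere(l==k)[:,::-1].astype(np.float32)); print("mark",st[k],b)
    rays.append(ray(c,ce[k]))
    m=((hsv[...,0]>95)&(hsv[...,0]<130)&(hsv[...,1]>120)&(hsv[...,2]>60)).astype(np.uint8)
    n,l,st,ce2=cv2.connectedComponentsWithStats(m); ks=l[v-14:v+15,u-25:u+26]; kb=np.bincount(ks[ks>0]).argmax()
    h=cv2.convexHull(np.argwhere(l==kb)[:,::-1].astype(np.int32)); print("blue",st[kb],cv2.approxPolyDP(h,4,True).reshape(-1,2).tolist())
    # mark long axis direction: intersect both ends with panel plane later
    bx=cv2.boxPoints(b); 
    s=bx[np.argsort(bx[:,0])]; L,Rr=s[:2].mean(0),s[2:].mean(0); blue.append((c,L,Rr))
X=tri(rays); print("mark",X,[np.linalg.norm(np.cross(X-p,d)) for p,d in rays])
for c,L,Rr in blue: print(onz(c,L,X[2]),onz(c,Rr,X[2]))
E
python3 pan.py
```

```text
mark [277 254  39  13 460] ((296.0, 260.0), (12.0, 38.0), 90.0)
blue [ 227  198  149   84 7211] [[374, 276], [237, 280], [227, 248], [242, 203], [360, 198]]
mark [339 300  44  16 641] ((360.5, 307.5), (15.0, 43.0), 90.0)
blue [ 276  229  150  102 7961] [[414, 230], [425, 258], [408, 328], [277, 329], [287, 233]]
mark [570.2  31.5 148.8] [np.float64(0.02246774678972056), np.float64(0.022467746789671738)]
[569.5   9.2 148.8] [571.1  52.8 148.8]
[570.1   9.1 148.8] [571.6  54.2 148.8]
```

Mark triangulates to (570.2, 31.5, 148.8), with ray misfit 0.02 mm. The height matches 149, and the yaw is about −2°. Next is the press.

```bash
cat > push.py <<'E'
from h import *
np.set_printoptions(precision=1,suppress=True)
yaw=-2.; o=ori(35,yaw,1); n=np.array([np.cos(np.radians(yaw)),np.sin(np.radians(yaw)),0])
M=np.array([570.2,31.5,143.]); back=lambda s:M+n*s
goto(back(-60)+[0,0,20],o); grip(0); move_l(back(-22),o,120); wait(.3)
f0=get_obs()["wrist_force"]@n; s=-22; log=[]; ok=False
while s<18:
    s+=1. if (not log or log[-1][2]<1.5) else .6
    move_l(back(s),o,25); wait(.04); ob=get_obs(); f=f0-ob["wrist_force"]@n
    log.append((round(s,1),round(float((ob["tcp_pos"]-M)@n),1),round(float(f),1)))
    if f>8.5: ok=True; break
print(log,ok)
if ok or 1:
    P=get_obs()["tcp_pos"]; move_l(P-n*110+[0,0,70],o,200)
    move_l(P-n*130+[0,0,110],o,200); wait(.5)
    shot("o0"); print(get_obs()["t"],get_obs()["wrist_force"])
E
python3 push.py
```

```text
[(-21.0, -21.0, 0.3), (-20.0, -20.0, 0.5), (-19.0, -19.0, 0.9), (-18.0, -18.0, 0.9), (-17.0, -17.0, 0.3), (-16.0, -16.0, -0.1), (-15.0, -15.0, 0.5), (-14.0, -14.0, 0.5), (-13.0, -13.0, 1.5), (-12.4, -12.4, 0.8), (-11.4, -11.3, 0.9), (-10.4, -10.3, 0.3), (-9.4, -9.4, 0.5), (-8.4, -8.4, 0.3), (-7.4, -7.5, 1.1), (-6.4, -6.7, 3.6), (-5.8, -6.0, 2.5), (-5.2, -5.3, 3.4), (-4.6, -4.7, 2.0), (-4.0, -4.0, 2.8), (-3.4, -3.4, 3.9), (-2.8, -2.8, 3.1), (-2.2, -2.2, 2.9), (-1.6, -1.6, 3.1), (-1.0, -1.0, 3.2), (-0.4, -0.4, 2.8), (0.2, 0.2, 1.7), (0.8, 0.8, 3.0), (1.4, 1.4, 2.5), (2.0, 2.0, 2.1), (2.6, 2.6, 3.9), (3.2, 3.2, 2.9), (3.8, 3.8, 2.7), (4.4, 4.4, 3.4), (5.0, 5.0, 3.8), (5.6, 5.6, 3.8), (6.2, 6.0, 3.6), (6.8, 6.6, 5.7), (7.4, 7.2, 5.1), (8.0, 7.8, 4.9), (8.6, 8.4, 5.2), (9.2, 9.0, 5.0), (9.8, 9.5, 5.0), (10.4, 10.1, 4.8), (11.0, 10.6, 5.1), (11.6, 11.2, 5.3), (12.2, 11.6, 6.3), (12.8, 12.0, 8.4), (13.4, 12.3, 9.2)] True
24.7417 [ 0.1  0.2 -0. ]
```

View pics/o0.png

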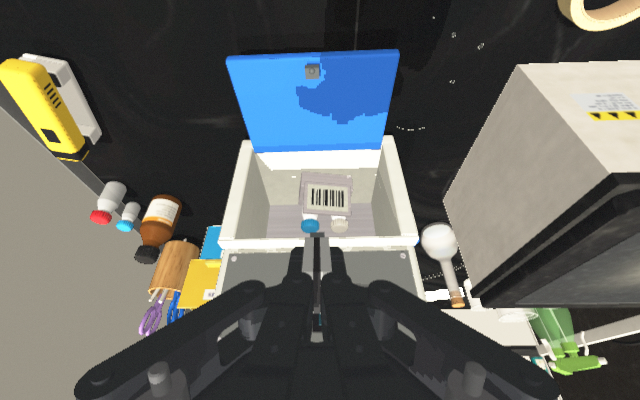

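Panel is open and the bar code shows at about (327,197). I'll take a second view of the label.

Run:
```python
from h import *
np.set_printoptions(precision=1,suppress=True)
goto((420,-30,170),ori(35,-2,1)); wait(.25); c,im=shot("o1")
print(get_obs()["t"], [(d["score"],d["extent"]) for d in spot_in("label","wrist")[:2]])
c0=cam("wrist",np.load("pics/o0.npy",allow_pickle=True).item())
p,d=ray(c0,(327,197))
for z in (45,60,75): q=p+d*(z-p[2])/d[2]; print(z,q,proj(c,q))
a=cv2.imread("pics/o0.png")[160:240,280:380];b=cv2.imread("pics/o1.png")
u,v=proj(c,p+d*(60-p[2])/d[2])[0].astype(int); print(u,v); b=b[max(v-50,0):v+50,u-65:u+65]
cv2.imwrite("pics/zz.png",np.hstack([cv2.resize(a,(400,320),interpolation=2),cv2.resize(b,(400,320),interpolation=2)]))
```

```text
25.5583 [(0.84, [371.9, 256.3, 62.9, 67.4])]
45 [674.5  45.7  45. ] [[369.9 248. ]]
60 [654.6  45.4  60. ] [[372.5 251.2]]
75 [634.7  45.1  75. ] [[375.4 254.7]]
372 251
```

View pics/zz.png

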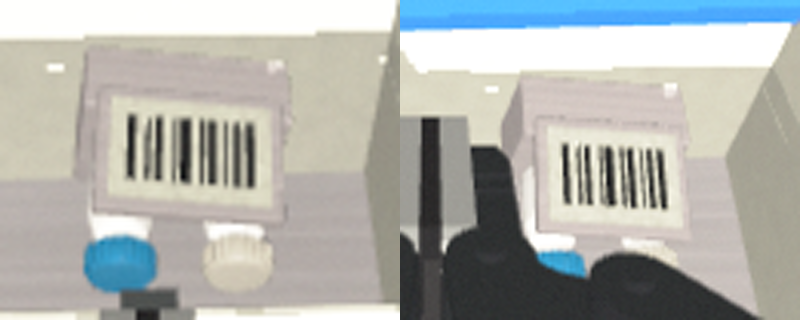

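```bash
cat > lab.py <<'E'
from h import *
np.set_printoptions(precision=1,suppress=True)
C=[];Q=[]
for i,(u,v) in enumerate([(327.6,197.8),(376.3,256)]):
    im=cv2.imread(f"pics/o{i}.png"); C.append(cam("wrist",np.load(f"pics/o{i}.npy",allow_pickle=True).item()))
    S=6; x0,y0=int(u)-34,int(v)-25; cr=cv2.resize(im[y0:y0+50,x0:x0+68],None,fx=S,fy=S,interpolation=cv2.INTER_CUBIC)
    # bars: dark pixels near centre
    g=cv2.cvtColor(cr,cv2.COLOR_BGR2GRAY); m=(g<100).astype(np.uint8); m=cv2.morphologyEx(m,cv2.MORPH_CLOSE,np.ones((3,31)))
    n,l,st,ce=cv2.connectedComponentsWithStats(m); k=l[145:155,190:215]; k=np.bincount(k[k>0]).argmax()
    h=cv2.convexHull(np.argwhere(l==k)[:,::-1].astype(np.float32)); q=cv2.minAreaRect(h)
    for e in np.linspace(2,40,39):
        ap=cv2.approxPolyDP(h,e,True).reshape(-1,2)
        if len(ap)<=4: break
    ap=(ap+.5)/S-.5+[x0,y0]; ap=ap[np.argsort(np.arctan2(ap[:,1]-ap[:,1].mean(),ap[:,0]-ap[:,0].mean()))]
    Q.append(ap); print(st[k],ap.tolist())
# image corners order TL,TR,BR,BL -> label bottom(-z) is image top? (camera upside down: up in picture = low z)
def res(p,full=False):
    x,y,z,a,W,H=p; R=Ro.from_euler("zy",[a,0],degrees=True).as_matrix()@Ro.from_euler("y",11,degrees=True).as_matrix()
    L=np.array([[0,-W,-H],[0,W,-H],[0,W,H],[0,-W,H]])/2@R.T+[x,y,z]
    return np.concatenate([(proj(c,L)-q).ravel() for c,q in zip(C,Q)]+[[(W-44)*.02,(H-26)*.02]])
s=least_squares(res,[650,45,60,-5,44,26]); print(s.x,s.fun)
print("cams",[-c[1].T@c[2] for c in C], "tri",tri([ray(c,q.mean(0)) for c,q in zip(C,Q)]))
# instrument yaw from mark; label if at given z
for zf in (50,55,60,65,70,75):
    s=least_squares(lambda p:res([p[0],p[1],zf,*p[2:]]),[650,45,-5,44,26]); print(zf,s.x,s.cost)
E
python3 lab.py
```

```text
[  113   102   190   106 14055] [[311.75, 189.0833339691162], [342.25, 191.0833339691162], [342.75, 205.75], [311.9166660308838, 203.58333206176758]]
[  108    92   202   119 12555] [[359.5833339691162, 246.4166669845581], [391.25, 248.25], [392.9166679382324, 265.25], [360.5833339691162, 263.5833320617676]]
[631.6  45.3  77.9  -8.5  45.1  23.7] [ 0.3 -0.   0.   0.1 -0.1 -0.  -0.3  0.1  0.1  0.   0.1 -0.1  0.1 -0.1
 -0.1  0.   0.  -0. ]
cams [array([306.2,  40.3, 323. ]), array([274.9, -25.3, 242.9])] tri [631.6  45.2  78.1]
50 [676.4  50.8  -8.4  51.1  27. ] 85.13428430136524
55 [668.3  49.8  -8.4  50.   26.4] 59.9388638402197
60 [660.3  48.8  -8.4  49.   25.8] 38.34615443523477
65 [652.3  47.9  -8.4  47.9  25.2] 20.92692177070985
70 [644.3  46.9  -8.4  46.8  24.6] 8.33480633391339
75 [636.3  45.9  -8.5  45.8  24. ] 1.3195718429943937
```

Label centre fits to (632, 45, 78), rack yaw −8.5°, with residuals under 0.3 px and the bar width consistent with a 60 mm label. Next I go to a hover over the scanner and check the fit.

```bash
cat > hov.py <<'E'
from h import *
np.set_printoptions(precision=1,suppress=True)
yawL=-8.5; nL=np.array([np.cos(np.radians(yawL)),np.sin(np.radians(yawL)),0])
o=ori(20,-15.3,1); z=Ro.from_euler("xyz",o,degrees=True).as_matrix()[:,2]
for w in (-8.5,-5,0): 
    oo=ori(20,w,1); zz=Ro.from_euler("xyz",oo,degrees=True).as_matrix()[:,2]
    print(w,solve_ik(np.array([632,45.3,78])-145*nL+18.7*zz,oo))
goto((420,-120,210),ori(20,-10,1)); grip(85)
goto(np.array([505,-286.5,46+100])+18.7*z,o); wait(.3); c,im=shot("h0")
hsv=cv2.cvtColor(im,cv2.COLOR_RGB2HSV); m=((hsv[...,0]>20)&(hsv[...,0]<35)&(hsv[...,1]>120)&(hsv[...,2]>100)).astype(np.uint8)
n,l,st,ce=cv2.connectedComponentsWithStats(m); k=1+st[1:,4].argmax(); print(st[k],ce[k],get_obs()["t"])
R=Ro.from_euler("z",-15.3,degrees=True).as_matrix()
for zc in (38,44): print(proj(c,np.array([507-(zc-38)*.4,-286.6,zc])+np.array([[-65,17,14],[-65,-17,14],[50,17,14],[50,-17,14],[65,0,14],[-65,0,-12]])@R.T).tolist())
np.save("pics/m.npy",l==k)
for r in range(st[k][1],st[k][1]+st[k][3],12): q=np.flatnonzero(l[r]==k); print(r,q.min(),q.max())
E
python3 hov.py
```

```text
-8.5 [  1.6   0.4 129.2  -6.7  30.9 -74.7]
-5 [  0.8   0.1 129.4  -3.9  30.6 -81.2]
0 [ -0.5  -0.1 129.6   0.3  30.5 -90.7]
[ 289   73   53  145 6219] [315.4 139. ] 28.0667
[[343.5072434374184, 85.20240951580898], [290.20705168147924, 85.09349908652763], [335.52433654569563, 218.57286149302462], [297.40262845711663, 218.5170746042513], [316.42951653751504, 230.54391549408388], [316.8093875661391, 74.17168335091216]]
[[343.4587330281771, 84.2392676526783], [288.2485431061482, 84.12622326277268], [335.2874980805706, 221.27396386709577], [296.19860246655355, 221.21722072913593], [315.734726108203, 233.43867492006237], [315.9113853198602, 72.95795308268569]]
73 299 314
85 291 340
97 290 341
109 290 340
121 292 340
133 292 339
145 293 338
157 294 337
169 294 337
181 295 336
193 295 335
205 295 334
217 303 328
```

View pics/h0.png

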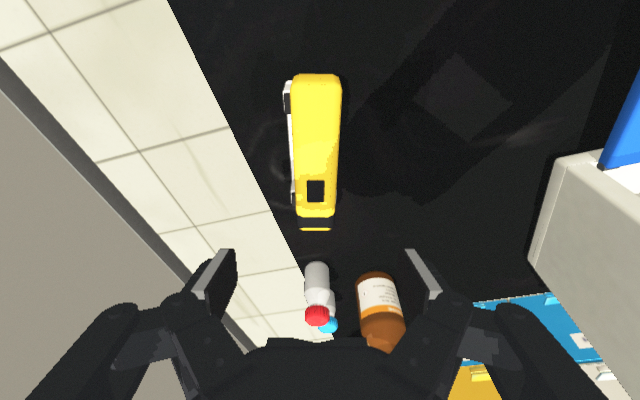

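The hover view agrees with the predicted scanner outline to within 1–2 px (band end row 231, centre col 315.5). Next: grasp, lift, and move to the read pose.

```bash
cat > read.py <<'E'
from h import *
np.set_printoptions(precision=1,suppress=True)
zv=lambda o:Ro.from_euler("xyz",o,degrees=True).as_matrix()[:,2]
c=cam("wrist",np.load("pics/h0.npy",allow_pickle=True).item()); R=Ro.from_euler("z",-15.3,degrees=True).as_matrix()
print("rest edges L,R",proj(c,np.array([505.5,-286.5,0])+np.array([[-50,-22,30],[-50,22,30],[40,-22,30],[40,22,30],[0,-22,8],[0,22,8]])@R.T).tolist())
Cs=np.array([505.5,-286.5,44.]); yS=-15.3; oS=ori(20,yS,1); g=18.7; dz=np.array([0,0,-1.])
tcp=lambda C,o:C+dz+g*zv(o)
move_l(tcp(Cs,oS),oS,130); print("touch",get_obs()["wrist_force"])
grip(20,40); wait(.2); ob=get_obs(); print("grip",ob["grip_width"],ob["grip_force"],ob["wrist_force"],ob["tcp_pos"])
np.save("pics/pick.npy",ob,allow_pickle=True)
if 28<ob["grip_width"]<40:
    move_l(tcp(Cs+[0,0,30],oS),oS,80); move_l(tcp(Cs+[-30,0,100],oS),oS,200)
    yL=-8.5; n=np.array([np.cos(np.radians(yL)),np.sin(np.radians(yL)),0]); L=np.array([631.6,45.3,78]); oL=ori(20,yL,1)
    move_l(tcp(L-n*215+[0,0,30],oL),oL,220); move_l(tcp(L-n*147,oL),oL,100)
    wait(.2); shot("r0"); ob=get_obs(); print(ob["t"],ob["grip_width"],ob["tcp_pos"],ob["ee_rot"])
E
python3 read.py
```

```text
rest edges L,R [[286.20706658483493, 95.2078972480665], [346.48781518718675, 95.32841883188748], [292.4715173653035, 193.3246621756541], [339.85018748625777, 193.39918271375635], [291.8655442779243, 143.28530606723206], [340.61926376718856, 143.37259430407303]]
touch [-0.6 -0.5 -0.4]
grip 33.27455934256391 41.06306076049805 [-1.1  1.3  5.4] [ 512.1 -288.6   26.2]
33.7667 33.33516602123364 [492.3  66.2  59.7] [180.   20.  171.5]
```

View pics/r0.png

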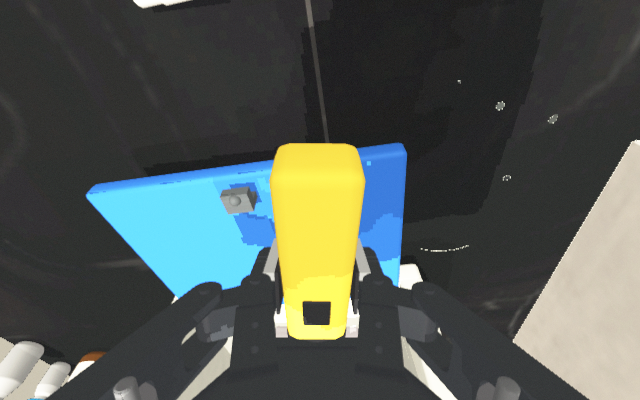

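Run:
```python
from h import *
np.set_printoptions(precision=1,suppress=True)
ob=np.load("pics/r0.npy",allow_pickle=True).item(); c=cam("wrist",ob); im=cv2.imread("pics/r0.png")
Rt=Ro.from_euler("xyz",ob["ee_rot"],degrees=True).as_matrix(); cen=ob["tcp_pos"]-18.7*Rt[:,2]+[0,0,1]; print(cen)
hsv=cv2.cvtColor(im,cv2.COLOR_BGR2HSV); m=((hsv[...,0]>20)&(hsv[...,0]<35)&(hsv[...,1]>120)&(hsv[...,2]>100))
r=np.flatnonzero(m.sum(1)>15); print("rows",r.min(),r.max(),[(k,np.flatnonzero(m[k]).min(),np.flatnonzero(m[k]).max()) for k in (160,175,182,190,240,290,320)])
v=hsv[:,317,2].astype(int); print(v[138:190].tolist())
for pit in (-4,0,4):
    R=Ro.from_euler("zy",[0,0]).as_matrix()@Ro.from_euler("z",-8.5,degrees=True).as_matrix()@Ro.from_euler("y",pit,degrees=True).as_matrix()
    print(pit,proj(c,cen+np.array([[-65,0,-14],[-65,0,14],[-65,17,12],[-65,-17,12],[50,0,14],[50,17,14],[65,0,14]])@R.T).round().tolist())
```

```text
[485.9  67.1  78.2]
rows 143 339 [(160, np.int64(274), np.int64(359)), (175, np.int64(271), np.int64(363)), (182, np.int64(270), np.int64(364)), (190, np.int64(271), np.int64(363)), (240, np.int64(277), np.int64(357)), (290, np.int64(283), np.int64(350)), (320, np.int64(287), np.int64(346))]
[32, 30, 29, 32, 32, 203, 245, 248, 248, 249, 249, 250, 250, 250, 250, 250, 250, 250, 250, 251, 250, 251, 251, 251, 251, 251, 251, 251, 251, 252, 252, 253, 253, 253, 254, 254, 254, 254, 254, 254, 254, 254, 254, 254, 254, 254, 254, 254, 254, 253, 253, 253]
-4 [[317.0, 139.0], [318.0, 172.0], [368.0, 169.0], [268.0, 169.0], [317.0, 351.0], [347.0, 351.0], [317.0, 364.0]]
0 [[318.0, 142.0], [318.0, 182.0], [370.0, 178.0], [266.0, 178.0], [317.0, 346.0], [346.0, 346.0], [317.0, 357.0]]
4 [[318.0, 145.0], [318.0, 193.0], [371.0, 189.0], [265.0, 189.0], [317.0, 340.0], [346.0, 340.0], [317.0, 350.0]]
```

```bash
cat > fit2.py <<'E'
from h import *
np.set_printoptions(precision=2,suppress=True)
def yel(fn,rows):
    ob=np.load(f"pics/{fn}.npy",allow_pickle=True).item(); im=cv2.imread(f"pics/{fn}.png"); hsv=cv2.cvtColor(im,cv2.COLOR_BGR2HSV)
    m=((hsv[...,0]>20)&(hsv[...,0]<35)&(hsv[...,1]>120)&(hsv[...,2]>100)).astype(np.uint8)
    n,l,st,ce=cv2.connectedComponentsWithStats(m); k=1+st[1:,4].argmax(); m=l==k; y0,h=st[k][1],st[k][3]
    W=[(r,np.flatnonzero(m[r]).min()-.5,np.flatnonzero(m[r]).max()+.5) for r in np.linspace(y0+.25*h,y0+.8*h,6).astype(int)]
    return cam("wrist",ob),ob,W,(y0-.5,y0+h-.5)
D={f:yel(f,0) for f in ("s0","s1","h0","r0")}
def model(c,C,yaw,pit,W,xb,e,zs,xr):
    R=Ro.from_euler("z",yaw,degrees=True).as_matrix()@Ro.from_euler("y",pit,degrees=True).as_matrix(); P=lambda q:proj(c,C+np.array(q,float)@R.T)
    a=P([[-60,-17,zs],[48,-17,zs]]); b=P([[-60,17,zs],[48,17,zs]]); r=[]
    for row,l,rr in W: r+=[np.interp(row,a[:,1],a[:,0])-l,np.interp(row,b[:,1],b[:,0])-rr]
    f=P([[xr,0,-10],[xb,0,12]])[:,1]; return r+[f[0]-e[0],f[1]-e[1]]
def res(p):
    x,y,z,yaw,xb,zs,dx,dy,dz,pit,dyaw=p; r=[]
    for f,(c,ob,W,e) in D.items():
        if f!="r0": r+=model(c,np.array([x,y,z]),yaw,0,W,xb,e,zs,-65)
        else:
            T=Ro.from_euler("xyz",ob["ee_rot"],degrees=True).as_matrix(); Y=-8.5
            C=ob["tcp_pos"]-18.7*T[:,2]+[0,0,1]+Ro.from_euler("z",Y,degrees=True).as_matrix()@[dx,dy,dz]
            r+=model(c,C,Y+dyaw,pit,W,xb,e,zs,-65)
    return np.array(r+[(zs-6)*.3,(xb-50)*.2])
s=least_squares(res,[505,-286,42,-15,50,6,0,0,0,0,0],loss="soft_l1")
print("x y z yaw xb zs dx dy dz pit dyaw\n",s.x,np.sqrt(np.diag(np.linalg.inv(s.jac.T@s.jac))),"\n",res(s.x))
E
python3 fit2.py
```

```text
x y z yaw xb zs dx dy dz pit dyaw
 [ 503.38 -286.65   45.31  -15.49   47.14    6.05   -1.92   -0.47    0.59
   -0.27   -0.25] [0.89 0.32 2.95 0.48 1.8  2.31 1.39 0.2  1.91 1.08 0.32] 
 [-0.39 -0.38 -0.25 -0.51 -0.12  0.36  0.    0.25  0.13  0.12  0.27 -0.
 -0.34  0.29  0.1  -0.29 -0.1  -0.75 -0.27 -0.15  0.53 -0.61  0.36 -0.02
  0.16 -0.47  0.18  0.14  0.85  0.26 -0.3   0.3  -0.45  0.33 -0.6   0.37
  0.25  0.4   0.1  -0.57  0.01 -0.19  0.15 -0.06 -0.37  0.09  0.22  0.11
 -0.18  0.13  0.3  -0.72 -0.1   0.3  -0.    0.01  0.02 -0.57]
```

The in-hand fit puts the scanner level (pitch −0.3°), at z ≈ 78.8 and about 84 mm from the label. I'll hold 2.3 s, then return above the rest.

```bash
cat > back.py <<'E'
from h import *
np.set_printoptions(precision=1,suppress=True)
wait(2.3); ob=get_obs(); print(ob["t"],np.abs(ob["qvel"]).max(),ob["grip_width"])
zv=lambda o:Ro.from_euler("xyz",o,degrees=True).as_matrix()[:,2]
Cs=np.array([505.5,-286.5,44.]); oS=ori(20,-15.3,1); tcp=lambda C,o:C+[0,0,-1]+18.7*zv(o)
yL=-8.5; n=np.array([np.cos(np.radians(yL)),np.sin(np.radians(yL)),0]); L=np.array([631.6,45.3,78]); oL=ori(20,yL,1)
move_l(tcp(L-n*215+[0,0,30],oL),oL,120); move_l(tcp(Cs+[-30,0,100],oS),oS,220); move_l(tcp(Cs+[0,0,35],oS),oS,150)
print(get_obs()["t"],get_obs()["grip_width"])
R=Ro.from_euler("z",-15.3,degrees=True).as_matrix()
for f in ("s0","s1","h0"):
    c=cam("wrist",np.load(f"pics/{f}.npy",allow_pickle=True).item())
    print(f,proj(c,np.array([503.6,-286.6,0])+np.array([[-56,-22,30],[-46,-22,30],[46,-22,30],[56,-22,30],[0,-22,8],[0,22,8]])@R.T).round(1).tolist())
E
python3 back.py
python3 -c "
import cv2,numpy as np
a=cv2.imread('pics/s0.png')[170:275,275:345];b=cv2.imread('pics/s1.png')[182:287,305:375];h=cv2.imread('pics/h0.png')[65:240,270:360]
f=lambda i:np.clip(cv2.resize(i,(266,600) if 0 else (260,600),interpolation=2).astype(float)*1.6,0,255)
cv2.imwrite('pics/rest.png',np.hstack([f(a),f(b),f(h)]))"
```

```text
36.0667 0.06542196552234897 33.1409029380878
39.2917 33.69026919937045
s0 [[293.4, 182.5], [293.5, 189.3], [294.8, 247.0], [294.9, 252.9], [295.2, 213.7], [323.6, 213.8]]
s1 [[321.8, 195.6], [321.7, 202.2], [320.9, 258.3], [320.9, 264.0], [321.0, 225.3], [349.0, 225.4]]
h0 [[284.7, 84.1], [285.6, 98.2], [292.1, 196.9], [292.6, 205.1], [291.1, 141.5], [340.1, 141.5]][ WARN:0@0.039] global loadsave.cpp:1063 imwrite_ Unsupported depth image for selected encoder is fallbacked to CV_8U.
```

View pics/rest.png

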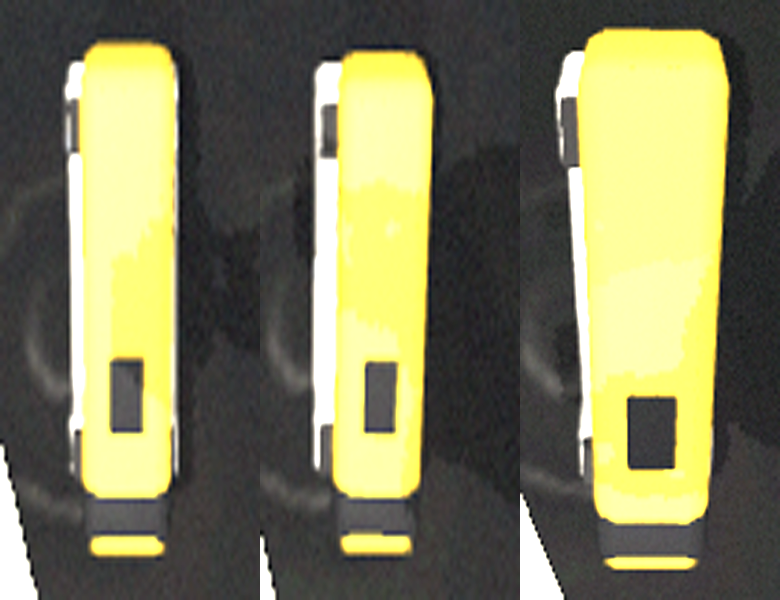

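The rest lies within 1 mm sideways and about 2–3 mm ahead of the scanner's old spot, so I'll place with a small correction, lowering gently.

```bash
cat > place.py <<'E'
from h import *
np.set_printoptions(precision=1,suppress=True)
zv=lambda o:Ro.from_euler("xyz",o,degrees=True).as_matrix()[:,2]
oS=ori(20,-15.3,1); R=Ro.from_euler("z",-15.3,degrees=True).as_matrix()
Cs=np.array([505.5,-286.5,44.])+R@[2,-1,0]; tcp=lambda h:Cs+[0,0,-1+h]+18.7*zv(oS)
move_l(tcp(6),oS,60); wait(.2); f0=get_obs()["wrist_force"][2]
for h in np.arange(5,-2.1,-.7):
    move_l(tcp(h),oS,25); wait(.05); f=get_obs()["wrist_force"][2]-f0; 
    if f>2.5: break
print("down",h,f)
grip(50); wait(.2); grip(85); move_l(tcp(100)-zv(oS)*[1,1,0]*20,oS,150); wait(.3); shot("f0"); print(get_obs()["t"],get_obs()["wrist_force"])
goto((400,-200,260),ori(10,-10,1)); wait(.2)
for c in ("scene","top"): cv2.imwrite(f"pics/{c}1.png",get_image(c)[:,:,::-1])
a=cv2.imread("pics/f0.png")[40:340,100:500]; b=cv2.imread("pics/top1.png")[100:340,200:520]
cv2.imwrite("pics/fin.png",np.hstack([cv2.resize(a,(400,300)),cv2.resize(b,(400,300))]))
print(get_obs()["t"])
E
python3 place.py
```

```text
down 0.09999999999999876 6.8802370541424445
44.6417 [ 0.2 -0.3 -0.3]
45.7333
```

View pics/fin.png

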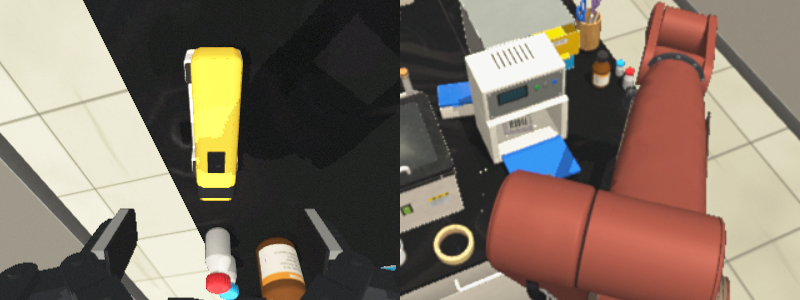

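The scanner lies on its rest, aligned as before. The panel is open, the bystanders haven't moved, and the arm is clear. Handing in.

```bash
python3 -c "
from station import *
wait(.3); print(get_obs()['t'], sign_off())"
```

```text
the job is handed in; nothing more can be done
46.0333 None
```

The job is handed in at 46 s: the panel is open, the scanner was held level about 8 cm from the label for over 2 s and is back on its rest, and nothing else was touched; the interface gave no sign that the label was read.

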